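Hang the sprung tube carrier in the swing stand

ROBOT

A 6-joint arm with a two-finger parallel gripper is mounted at the origin on the work surface. World frame = base frame: x ahead of the robot, y to its left, z up, the work surface at z = 0. Lengths are in mm, angles in rad, forces in N, time in s.
With the tool pointing down it reaches from about 325 to 900 mm from the base axis. Payload 6.1 kg.
Tool frame: the origin (TCP) lies at the very end of the fingers, on their centre line; the grasp point (between the pads) lies 19 mm behind it; z points along the fingers, y is the direction in which the jaws open and shut (so a half turn about z gives the same grasp; the last joint's range is limited). The gripper opens to 87 mm and grips with 3 to 60 N. Pads are 19 mm wide; open, the fingers measure 117 mm over their backs; the gripper's body (75 mm by 190 mm) begins 51 mm behind the grasp point.
Start: joints at [1.215, 0.22, 1.526, -0, 1.395, -0.126], TCP at [142.363, 608.563, 222.538] pointing down, gripper open.
Joint ranges: [-2.98, 2.98], [-0.91, 2.08], [0.09, 2.57], [-1.24, 4.39], [0.2, 2.65], [-2.68, 2.68]. Speed limits (rad/s): [2.57, 2.57, 3.01, 3.14, 3.14, 3.14].

INTERFACE

Orientations are given as a unit quaternion [w, x, y, z].
In Python, from rig import telemetry, read_camera, calibration, workorder, nets gives the robot as it stands.
- The arm moves only by the tool jog_arm, never from a script. Its argument "targets" is a list of rows, each a list of 3 entries, a list of its own where there are three numbers: the opening, from 0 (shut) to 1 (fully open), then the shift along the world's x, y, z normalised to -1 to 1, where 1 is 0.2 m, then the turn about the world's z normalised to -1 to 1, where 1 is pi/2 rad. A call has exactly 5 rows; each row is the pose to reach, as a shift and turn from the pose commanded when the call began; what a row does not reach only later rows make up. A row lasts 1/10 s, in which the tool goes at most 50 mm and 8.59 degrees, less where a joint would pass 70% of its speed; a pose out of reach is approached as far as the arm can. A call with a number of a shift or a turn outside -1 to 1 is refused whole. A call with a gripper value outside its range is refused whole. The fingers move at their own pace and stop on an object; "grip_force" is the grip in N (left out, the last holds). Time passes only in rows, so rows that repeat a pose let the fingers close, or fill a call up. It gives the time, the measured TCP pose, the force and the opening at its end, in the units of the state.
- telemetry.observe(): the state, without advancing time (a new reading comes with each control period).
- read_camera(name): name is "side" or "top"; returns (picture, depth): 420x560x3 uint8, red, green, blue; 420x560 float32, mm along the optical axis (not along the pixel's ray), 0 where there is no reading.
- calibration(name): a dict with "fovy" (degrees; the focal length in pixels is half the picture's height over the tangent of half this angle, whatever the lens; pixels are square), "cx", "cy" (the principal point, pixels), "camera_from_world" (4x4, takes a point from world to camera coordinates). Camera axes: x right, y down, z forward; pixel columns grow to the right and rows downward; lengths in mm; the calibration is good to about 2 mm. A picture is of the moment at which its call begins. calibration takes no time and is no camera call.
- workorder.job_done(): hands the job in, once; it reports no verdict.
Trained networks look in the newest picture that a camera, given by its name, has taken for a name from the list of things; names that differ only in an ending like _2 or _b are one class to them, and where a whole thing is asked for, a point or a joint stands for the part that bears it (a point fixed in the world has none). Each returns a list of dicts, best first, with "p" (0 to 1); they miss things now and then, are a little off and sometimes report something else, mostly with a low value. They report only what shows in the picture. A call takes as long as a camera call. They do not tell look-alikes from the thing itself.
- nets.regions_of(camera, target): "pixels" (420x560 bool, what is visible of it) and "rect" ([left, top, right, bottom] in pixels, round what is visible of it).
The state is a dict: "time": time; "q": joint angles; "qd": joint speeds; "joint_efforts": joint torques, N m; "ee_pos": TCP position; "eef_rot": TCP orientation; "force": force on the tool from outside, world axes, zero at the start; "moment": the same for the moment, N m; "opening": finger opening in mm.
Only numpy, scipy, OpenCV 4.12 (cv2) and the standard library are available. Lean on these libraries where they do the work, as an engineer would, in place of code of your own. Each camera call takes 0.05 s, during which the arm holds its last target.

TASK

Hang the blue tube carrier in the grey swing stand: pinch its two upright thumb tabs together to draw in its sprung end pins, lower it between the two white cups, and let go so that a pin springs into each cup and the carrier hangs upright and still. Leave the green carrier where it stands.

Things in the scene. Friction and masses are not known exactly. Their poses are not given: they have to be found in the camera images.
- blue_carrier: Loose blue tube carrier, about 0.34 kg, upright on the table. Origin: centre of its underside; z up, y along its sprung spindle (52 mm up). Foot 56 x 56 x 8 mm; two tubes with blue caps, tops 77 mm up. At each y end an upright thumb tab, 24 mm wide in x, 5 thick, 44 to 112 mm up, outer faces 64 mm apart: pinch along y at 97 mm up with 15 N or more, until it stops; it can be carried so.
- blue_spindle (a point): Middle of the blue carrier's spindle axis, 52 mm above its underside; same axes. Pins of 10 mm diameter stick out along y, tips 88 mm apart. Pinching slides each tab and its pin in by 11 mm to a firm stop: tabs 42, pin tips 66 mm apart. Each spring pushes out with 3 N at first, 7.4 N at the stop. Both ends are alike: a half turn makes no difference.
- green_carrier: Loose green tube carrier with green caps, otherwise the same as the blue one, same origin and axes; to be left alone. It starts upright on the table.
- stand_cups (a point): Midpoint of the cups' axis on the fixed grey stand, 110 mm above the table; y along the axis, z up. Two round white blind cups face each other: inside 24 mm, outside 32, 5 deep, mouths 76 and bottoms 86 mm apart. Posts behind them, 48 to 60 mm out, 126 mm high; base 12 mm thick. Bring the pinched spindle to this point; fingers over 20 mm above the axis can open over the cups.
Mind the look-alikes: they are no part of the job. Of the things like the part that bears stand_cups, leave any that is red; of the rest the larger one is meant. There is more than one size of the blue_carrier; the one meant has the size given above.

How it is judged (in metres and radians):
At the end, for the whole second after the job is handed in: Blue carrier hangs in the stand: underside centre within 20 mm across and 8 mm along the cups' axis of their midpoint, 40 to 68 mm below it; spindle within 0.2 rad of that axis, upright within 0.26 rad, below 0.05 m/s and 0.6 rad/s. Green carrier within 30 mm of its start (x of blue_carrier in the frame of stand_cups between -0.02 and 0.02 m and y of blue_carrier in the frame of stand_cups between -0.008 and 0.008 m and z of blue_carrier in the frame of stand_cups between -0.068 and -0.04 m and angle between blue_carrier's own z axis and vertical below 0.26 rad and angle between the y axis of blue_carrier and the y axis of stand_cups, either way round below 0.2 rad and linear speed of blue_carrier below 0.05 m/s and angular speed of blue_carrier below 0.6 rad/s and distance of green_carrier from where it was at the start of the episode below 0.03 m); the robot touches nothing.
It fails at once if the green carrier is moved by more than 30 mm (distance of green_carrier from where it was at the start of the episode above 0.03 m).
It also fails if it takes over 42 s, if anything falls off the work surface, if the arm or the gripper's body presses on something with over 40 N, if the wrist force passes 120 N, or if a joint passes its speed limit or range.

## Working session

There is one attempt and no reset: what is moved stays moved. The work goes in short steps, Python scripts to look and compute and a tool call to move; the robot and the scene stay as the last step left them, time stands still between calls to the robot, and variables do not carry over. Pictures are saved under pics/ and viewed, and the job is handed in when it is done.

Besides the shell and the picture viewer there is one more tool, called after "Emit:" in YAML: its name, and indented under it one key for each argument. jog_arm: Moves the arm, as the interface text tells. Scaled input: -1 to 1 covers 0.2 m each way for a shift and pi/2 rad each way for a turn. Its arguments: {"type":"object","properties":{"targets":{"type":"array"},"grip_force":{"type":"number"}},"required":["targets"]}

```bash
mkdir -p pics; ls; python3 - <<'E'
from rig import telemetry, read_camera, calibration, workorder, nets
import cv2, numpy as np
s=telemetry.observe(); print(s)
for n in ("top","side"):
    p,d=read_camera(n); np.savez(f"{n}0.npz",p=p,d=d); cv2.imwrite(f"pics/{n}0.png",p[:,:,::-1]); c=calibration(n); print(n,c)
E
```

```text
pics
{'time': 0.0, 'q': array([ 1.21490525e+00,  2.21197998e-01,  1.52760808e+00,  1.47430864e-05,
        1.39470460e+00, -1.26061737e-01]), 'qd': array([ 4.59977074e-04,  8.89553866e-05, -6.87694350e-04,  1.37175709e-03,
       -5.41508075e-04,  6.18471240e-04]), 'joint_efforts': array([-8.14488249e-04, -4.94609320e+01, -3.87371922e+01,  6.97820401e-02,
        5.74142032e-02, -1.46940861e-04]), 'ee_pos': array([142.14046882, 607.98725176, 221.45628836]), 'eef_rot': array([-2.35916440e-04,  1.14663157e-01,  9.93403967e-01, -9.29572847e-04]), 'force': array([ 0.91321272, -0.513202  ,  0.22410288]), 'moment': array([ 1.42106608e-02, -1.62651816e-06,  1.87997655e-02]), 'opening': 87.22447272719889}
top {'fovy': 43.00914918007765, 'cx': 280.19259873431224, 'cy': 206.18891354348523, 'camera_from_world': array([[ 5.20660810e-03, -9.99985479e-01, -1.39020618e-03,
         3.92884981e+01],
       [-9.84427047e-01, -4.88130160e-03, -1.75725814e-01,
         4.26588369e+02],
       [ 1.75716476e-01,  2.28349201e-03, -9.84438168e-01,
         1.28713804e+03],
       [ 0.00000000e+00,  0.00000000e+00,  0.00000000e+00,
         1.00000000e+00]])}
side {'fovy': 45.681445471643805, 'cx': 290.864778903674, 'cy': 197.4547629793165, 'camera_from_world': array([[ 9.26341908e-01, -3.76123854e-01,  2.05308651e-02,
        -3.88250409e+02],
       [-2.46061135e-01, -6.45483231e-01, -7.23052775e-01,
         1.77863276e+02],
       [ 2.85209726e-01,  6.64742239e-01, -6.90487630e-01,
         9.89609003e+02],
       [ 0.00000000e+00,  0.00000000e+00,  0.00000000e+00,
         1.00000000e+00]])}
```

View pics/top0.png

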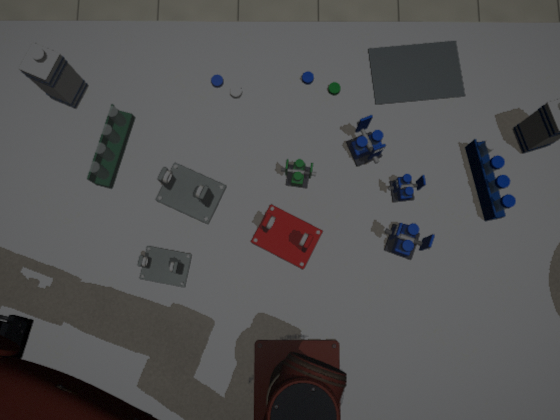

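View pics/side0.png

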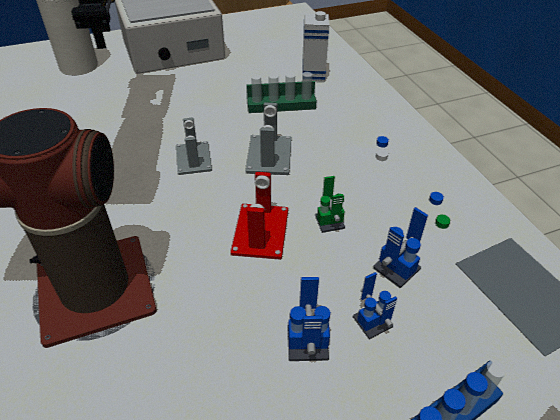

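```bash
python3 - <<'E'
from rig import nets
import numpy as np
for cam in ("top","side"):
  for t in ("blue_carrier","stand_cups","green_carrier"):
    for i,r in enumerate(nets.regions_of(cam,t)):
        print(cam,t,round(r["p"],2),r["rect"],r["pixels"].sum())
        np.save(f"m_{cam}_{t}_{i}.npy",r["pixels"])
E
```

```text
top blue_carrier 0.93 [348.3, 115.2, 384.2, 162.3] 1046
top blue_carrier 0.9 [388.5, 173.9, 423.4, 202.4] 640
top blue_carrier 0.74 [384.9, 221.7, 433.1, 257.5] 1230
top stand_cups 0.81 [248.4, 203.9, 322.6, 269.5] 2573
top stand_cups 0.79 [140.8, 247.1, 194.6, 289.5] 1564
top stand_cups 0.64 [156.2, 163.2, 226.9, 220.8] 2641
top green_carrier 0.89 [280.4, 157.8, 317.4, 189.4] 681
side blue_carrier 0.94 [289.1, 275.7, 328.5, 360.2] 2810
side blue_carrier 0.65 [373.9, 203.0, 424.0, 287.7] 2333
side blue_carrier 0.6 [354.6, 273.0, 396.1, 339.1] 1501
side stand_cups 0.93 [176.4, 120.3, 210.7, 174.6] 1241
side stand_cups 0.7 [244.6, 99.7, 290.8, 175.5] 2116
side stand_cups 0.56 [230.1, 173.2, 285.2, 259.5] 3090
side green_carrier 0.71 [312.8, 176.6, 348.3, 232.3] 1092
```

The top view shows three blue carriers: A (366,138), B (403,187), which is small, and C (405,238). There are three stands: red (287,236), small grey (165,266) and larger grey (190,192). The green carrier is at (298,173). A blue rack at (490,180) and loose caps are distractors. Next I'll compare sizes with the depth image.

```bash
cat > h.py <<'E'
import numpy as np, cv2
from rig import calibration
def cloud(cam,d):
    c=calibration(cam); f=210/np.tan(np.radians(c["fovy"]/2))
    v,u=np.mgrid[0:420,0:560]
    P=np.stack([(u-c["cx"])/f*d,(v-c["cy"])/f*d,d],-1)
    T=np.linalg.inv(c["camera_from_world"])
    return P@T[:3,:3].T+T[:3,3]
E
python3 - <<'E'
from h import *
for cam in ("top","side"):
    z=np.load(cam+"0.npz"); W=cloud(cam,z["d"])
    print(cam,"table z:")
    pts=[(60,300),(60,450),(200,250),(150,330),(300,450),(110,300),(250,230),(330,520)] if cam=="top" else [(130,330),(200,200),(300,200),(380,250),(380,350),(250,330),(200,440),(330,430),(60,300)]
    for v,u in pts: print((u,v),W[v,u].round(1),end=' ')
    print()
    for t in ("blue_carrier","stand_cups","green_carrier"):
        for i in range(3):
            try: m=np.load(f"m_{cam}_{t}_{i}.npy")
            except: continue
            m=m&(z["d"]>0); P=W[m]; 
            P=P[(P[:,2]>-15)]
            hi=np.percentile(P[:,2],[50,90,98,99.8]).round(0)
            r=cv2.minAreaRect(P[P[:,2]<25][:,:2].astype(np.float32)) if (P[:,2]<25).sum()>5 else None
            print(t,i,"z",hi,"med",np.median(P,0).round(0),"low rect",r)
E
```

```text
top table z:
(300, 60) [834.8  -9.8  -4.2] (450, 60) [ 833.2 -411.9    2.9] (250, 200) [449.3 119.2  -2.3] (330, 150) [583.1 -87.7  -2. ] (450, 300) [ 199.  -382.    -4.4] (300, 110) [ 6.918e+02 -9.500e+00 -6.000e-01] (230, 250) [320.2 167.4   0.7] (520, 330) [ 127.3 -549.2   -1.2] 
blue_carrier 0 z [ 72. 126. 145. 148.] med [ 575. -169.   72.] low rect ((600.3316650390625, -168.9580535888672), (114.21678161621094, 76.99211883544922), 11.026812553405762)
blue_carrier 1 z [ 58.  95. 113. 115.] med [ 470. -265.   58.] low rect ((480.3183898925781, -274.04248046875), (65.67582702636719, 67.8050308227539), 6.963919639587402)
blue_carrier 2 z [ 71. 127. 145. 148.] med [ 339. -259.   71.] low rect ((342.95892333984375, -284.6556396484375), (115.46621704101562, 86.73029327392578), 71.1245346069336)
stand_cups 0 z [ 13. 117. 127. 130.] med [353.  24.  13.] low rect ((356.7856750488281, 26.066680908203125), (152.80618286132812, 113.00383758544922), 63.26687240600586)
stand_cups 1 z [ 11.  87.  99. 102.] med [278. 328.  11.] low rect ((278.8518981933594, 328.0920715332031), (118.87136840820312
[... 1190 characters left out ...]
73.30790710449219), 47.243099212646484)
stand_cups 0 z [ 9. 86. 95. 97.] med [276. 297.   9.] low rect ((287.9499816894531, 373.14959716796875), (219.3665771484375, 84.5115966796875), 79.51069641113281)
stand_cups 1 z [ 12. 113. 124. 127.] med [454. 239.  12.] low rect ((490.2801818847656, 329.3966064453125), (289.6440734863281, 111.96370697021484), 67.61446380615234)
stand_cups 2 z [ 12. 112. 124. 126.] med [346.  -2.  12.] low rect ((354.177001953125, 22.32281494140625), (152.60162353515625, 109.49530029296875), 62.185142517089844)
green_carrier 0 z [ 55.  99. 110. 112.] med [505. -16.  55.] low rect ((525.7333984375, 24.140625), (132.14442443847656, 63.254615783691406), 64.89740753173828)
```

```bash
python3 - <<'E'
from h import *
z=np.load("top0.npz")["p"][:,:,::-1]
a=cv2.resize(z[105:265,335:445],None,fx=3.6,fy=3.6,interpolation=cv2.INTER_CUBIC)
b=cv2.resize(z[155:295,135:235],None,fx=4,fy=4,interpolation=cv2.INTER_CUBIC)
h=576; b=cv2.resize(b,(int(b.shape[1]*h/b.shape[0]),h)); a=cv2.resize(a,(int(a.shape[1]*h/a.shape[0]),h))
o=np.hstack([a,b])[:,:800]; print(o.shape); cv2.imwrite("pics/crop1.png",cv2.convertScaleAbs(o,alpha=1.6))
E
```

```text
(576, 800, 3)
```

View pics/crop1.png

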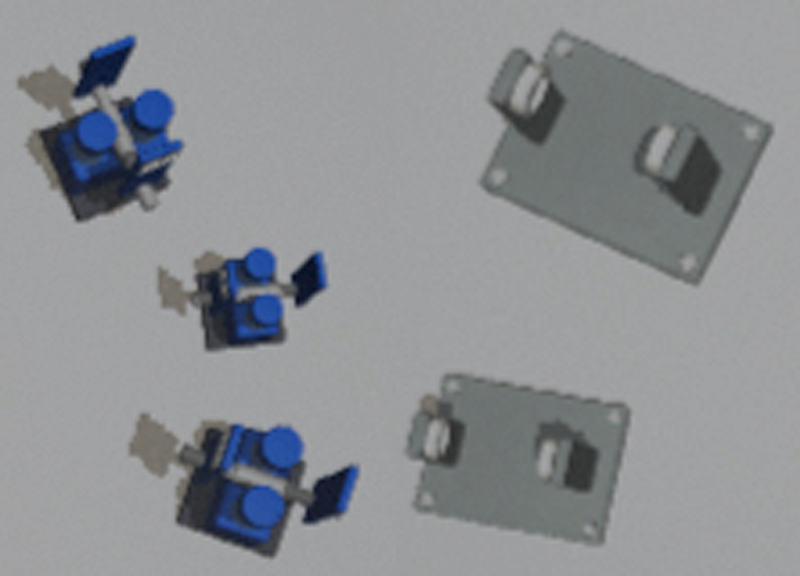

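The target is B: its tabs are 112 mm high, while A and C are about 145 mm. For the stand I take the larger grey one, with posts about 126 mm high. Now I'll locate both precisely.

```bash
python3 - <<'E'
from h import *
S=6
def plot(cx,cy,col,name,half=65):
    o=np.zeros((600,800,3),np.uint8)
    for k,cam in enumerate(("top","side")):
        z=np.load(cam+"0.npz"); W=cloud(cam,z["d"]).reshape(-1,3); p=z["p"].reshape(-1,3)
        s=(abs(W[:,0]-cx)<half)&(abs(W[:,1]-cy)<half)&(W[:,2]>4)
        sc=400/(2*half)
        for w,c in zip(W[s],p[s]):
            # x up, y left
            u=int(k*400+(cy-w[1]+half)*sc); v=int((cx-w[0]+half)*sc)
            zz=int(np.clip((w[2])/130*179,0,179))
            cc=cv2.cvtColor(np.uint8([[[zz,255,255]]]),cv2.COLOR_HSV2BGR)[0,0].tolist()
            cv2.circle(o,(u,v),3,cc,-1)
    cv2.imwrite("pics/"+name,o[:400])
plot(472,-270,None,"ptsB.png"); plot(467,272,None,"ptsS.png",100)
E
```

```text
(no output)
```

View pics/ptsB.png

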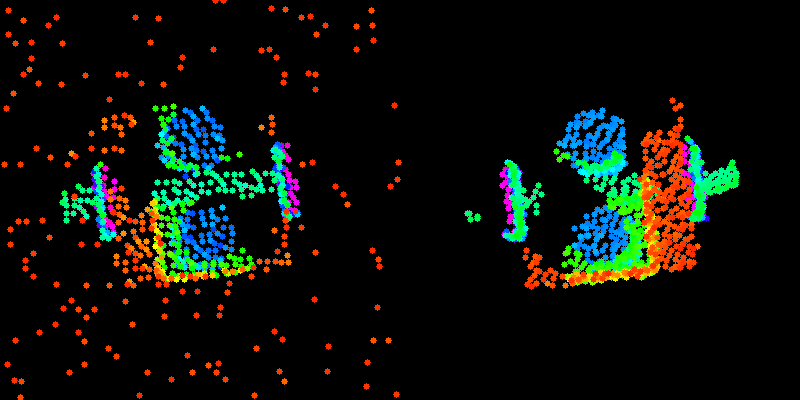

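View pics/ptsS.png

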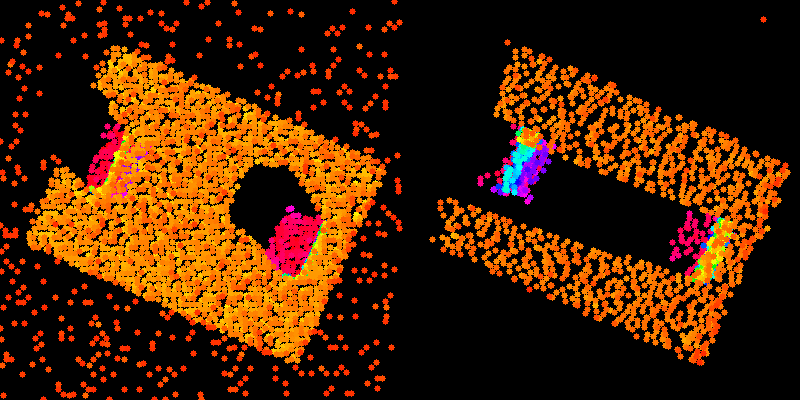

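```bash
cat > fit.py <<'E'
from h import *
from scipy.optimize import least_squares
def sdf(p,c,h):
    q=abs(p-c)-h
    return np.linalg.norm(np.maximum(q,0),axis=1)+np.minimum(q.max(1),0)
def local(P,x,y,a):
    c,s=np.cos(a),np.sin(a); d=P[:,:2]-[x,y]
    return np.c_[c*d[:,0]+s*d[:,1],-s*d[:,0]+c*d[:,1],P[:,2]]
def pts(cams,cx,cy,half,z0,z1,tag="0"):
    out=[]
    for cam in cams:
        z=np.load(cam+tag+".npz"); W=cloud(cam,z["d"])[z["d"]>0]
        out.append(W[(abs(W[:,0]-cx)<half)&(abs(W[:,1]-cy)<half)&(W[:,2]>z0)&(W[:,2]<z1)])
    return np.vstack(out)
def fit(P,boxes,x0):
    def r(v):
        L=local(P,*v); return np.min([abs(sdf(L,np.array(c),np.array(h))) for c,h in boxes],0)
    s=least_squares(r,x0,loss="soft_l1",f_scale=1.5,x_scale=[1,1,.03]); return s.x,np.median(r(s.x)),len(P)
E
python3 - <<'E'
from fit import *
tabs=[((0,29.5,78),(12,2.5,34)),((0,-29.5,78),(12,2.5,34))]
posts=[((0,54,63),(16,6,63)),((0,-54,63),(16,6,63))]
for cams in (("top",),("side",),("top","side")):
    for nm,(x,y) in dict(B=(472,-270),G=(507,-8)).items():
        P=pts(cams,x,y,50,82,125)
        print(cams,nm,min([fit(P,tabs,[x,y,a]) for a in (-1.2,-.6,-.1,.1,.6,1.2,1.57)],key=lambda t:t[1]), "ylim")
    P=pts(cams,467,272,100,123,140); print("post tops",cams,len(P))
    from scipy.cluster.vq import kmeans2
    c,l=kmeans2(P[:,:2],2,seed=1,minit="++"); print(c,[cv2.minAreaRect(P[l==i][:,:2].astype(np.float32)) for i in (0,1)], c.mean(0), np.arctan2(*(c[1]-c[0])))
    P=pts(cams,467,272,100,6,20); r=cv2.minAreaRect(P[:,:2].astype(np.float32)); print("base",r)
E
```

```text
('top',) B (array([ 4.76099769e+02, -2.69189049e+02,  1.29372003e-01]), np.float64(0.5927630017159036), 106) ylim
('top',) G (array([ 5.11260207e+02, -2.97338161e+00, -1.27352095e-01]), np.float64(0.770167994340909), 63) ylim
post tops ('top',) 176
[[485.17335208 314.89515452]
 [444.82452311 223.32181159]] [((484.7743225097656, 313.8255920410156), (20.70865249633789, 31.785375595092773), 66.02972412109375), ((444.750732421875, 224.97203063964844), (21.914762496948242, 30.74237632751465), 64.18879699707031)] [464.9989376  269.10848306] -2.7265684487777566
base ((466.3752746582031, 273.8700866699219), (192.74771118164062, 198.33094787597656), 89.00259399414062)
('side',) B (array([ 4.75197331e+02, -2.70026663e+02,  1.08398466e-01]), np.float64(0.5340534558969949), 271) ylim
('side',) G (array([ 5.11208555e+02, -4.02937032e+00, -1.24723471e-01]), np.float64(0.8451735450029592), 238) ylim
post tops ('side',) 74
[[485.52704559 312.19093922]
 [444.20913453 221.00203394]] [((483.2076110839844, 312.74163818359375), (20.323389053344727, 29.059358596801758), 53.78633117675781), ((443.618286132
[... 232 characters left out ...]
884766)
('top', 'side') B (array([ 4.75233284e+02, -2.69871507e+02,  1.10385482e-01]), np.float64(0.5891482796021066), 377) ylim
('top', 'side') G (array([ 5.11292241e+02, -3.95232425e+00, -1.28746737e-01]), np.float64(0.8320067354123992), 301) ylim
post tops ('top', 'side') 250
[[485.27918163 314.08601924]
 [444.64440938 222.64285228]] [((484.32562255859375, 313.37664794921875), (21.80935287475586, 31.658681869506836), 62.76467514038086), ((444.185791015625, 224.7632598876953), (22.886676788330078, 30.538179397583008), 69.87362670898438)] [464.96179551 268.36443576] -2.7234289185238114
base ((466.3752746582031, 273.8700866699219), (192.74771118164062, 198.33094787597656), 89.00259399414062)
```

```bash
python3 - <<'E'
from fit import *
for w in (14,15,16):
  for cams in (("top",),("side",),("top","side")):
    P=pts(cams,465,269,75,40,140)
    boxes=[((0,54,63),(w,6,63)),((0,-54,63),(w,6,63)),((0,43.5,110),(16,5.5,16)),((0,-43.5,110),(16,5.5,16))]
    print(w,cams,fit(P,boxes,[465,269,-.42]))
for cams in (("top",),("side",)):
    P=pts(cams,465,269,110,7,17)
    L=local(P,465,269,-.418); print(cams,np.percentile(L[abs(L[:,0])<75],[1,99],axis=0).round(1))
E
```

```text
14 ('top',) (array([ 4.64074078e+02,  2.70611212e+02, -4.20427491e-01]), np.float64(1.0078001133679422), 450)
14 ('side',) (array([ 4.65925661e+02,  2.69195284e+02, -4.24681490e-01]), np.float64(1.3955546175357867), 773)
14 ('top', 'side') (array([ 4.65394131e+02,  2.69598207e+02, -4.27288819e-01]), np.float64(1.2782200621660067), 1223)
15 ('top',) (array([ 4.64457411e+02,  2.70419559e+02, -4.23136231e-01]), np.float64(0.8229477513256436), 450)
15 ('side',) (array([ 4.65982182e+02,  2.69207348e+02, -4.24456468e-01]), np.float64(1.3025580163412016), 773)
15 ('top', 'side') (array([ 4.65422275e+02,  2.69637213e+02, -4.25669413e-01]), np.float64(1.2025331399427799), 1223)
16 ('top',) (array([ 4.64930035e+02,  2.70231822e+02, -4.21883682e-01]), np.float64(0.7695492921922895), 450)
16 ('side',) (array([ 4.65631355e+02,  2.69461511e+02, -4.25795612e-01]), np.float64(1.2523096581879944), 773)
16 ('top', 'side') (array([ 4.65423810e+02,  2.69690687e+02, -4.25273309e-01]), np.float64(1.0821379346370996), 1223)
('top',) [[-54.6 -73.9   7.3]
 [ 54.   74.6  16.8]]
('side',) [[-53.3 -75.8   7.2]
 [ 54.7  70.2  16. ]]
```

Emit:
jog_arm:
  targets:
    - [1,[0.16,-0.18,0.03],0.04]
    - [1,[0.32,-0.36,0.06],0.09]
    - [1,[0.48,-0.54,0.09],0.13]
    - [1,[0.64,-0.72,0.12],0.18]
    - [1,[0.8,-0.9,0.15],0.22]
  grip_force: 30

```text
time: 0.9
ee_pos: [303.3, 427.1, 253.0]
eef_rot: [0.0, -0.06, 0.998, 0.0]
force: [1.3, 0.2, -0.7]
opening: 87.1
```

Emit:
jog_arm:
  targets:
    - [1,[0.12,-0.19,0],0]
    - [1,[0.24,-0.38,0],0]
    - [1,[0.36,-0.57,0],0]
    - [1,[0.48,-0.76,0],0]
    - [1,[0.6,-0.95,0],0]

```text
time: 1.4
ee_pos: [423.1, 236.9, 252.9]
eef_rot: [0.0, -0.058, 0.998, 0.0]
force: [0.3, 1.0, -0.3]
opening: 86.9
```

Emit:
jog_arm:
  targets:
    - [1,[0.04,-0.2,0],0]
    - [1,[0.08,-0.4,0],0]
    - [1,[0.12,-0.6,0],0]
    - [1,[0.16,-0.8,0],0]
    - [1,[0.2,-1.0,0],0]

```text
time: 1.9
ee_pos: [462.5, 36.9, 252.9]
eef_rot: [0.0, -0.058, 0.998, -0.0]
force: [1.0, 0.7, -0.7]
opening: 86.7
```

Emit:
jog_arm:
  targets:
    - [1,[0.02,-0.2,0],0]
    - [1,[0.04,-0.4,0],0]
    - [1,[0.06,-0.6,0],0]
    - [1,[0.08,-0.8,0],0]
    - [1,[0.08,-1.0,0],0]

```text
time: 2.4
ee_pos: [478.5, -163.2, 252.8]
eef_rot: [0.0, -0.058, 0.998, -0.0]
force: [-0.1, -0.0, -0.2]
opening: 87.0
```

Emit:
jog_arm:
  targets:
    - [1,[-0.01,-0.25,0],0]
    - [1,[-0.015,-0.5,0],0]
    - [1,[-0.015,-0.53,-0.15],0]
    - [1,[-0.015,-0.53,-0.37],0]
    - [1,[-0.015,-0.53,-0.58],0]

```text
time: 2.9
ee_pos: [475.4, -268.5, 135.7]
eef_rot: [0.001, -0.057, 0.998, -0.001]
force: [-0.1, -0.9, -0.5]
opening: 86.7
```

```bash
python3 - <<'E'
from rig import telemetry, read_camera
import cv2, numpy as np
for n in ("top","side"):
    p,d=read_camera(n); np.savez(f"{n}1.npz",p=p,d=d)
    c=p[130:240,330:490] if n=="top" else p[230:370,300:460]
    c=cv2.resize(c,(400,int(400*c.shape[0]/c.shape[1])),interpolation=cv2.INTER_CUBIC)[:,:,::-1]
    cv2.imwrite(f"pics/{n}1.png",cv2.convertScaleAbs(c,alpha=1.6))
s=telemetry.observe(); print(s["ee_pos"],s["q"])
E
python3 -c "
import cv2,numpy as np
a,b=cv2.imread('pics/top1.png'),cv2.imread('pics/side1.png');h=max(a.shape[0],b.shape[0])
cv2.imwrite('pics/c1.png',np.hstack([np.pad(i,((0,h-i.shape[0]),(0,0),(0,0))) for i in (a,b)]))"
```

```text
[ 471.18649006 -264.60954815  130.08219907] [-6.57679235e-01  1.15323829e-01  1.82615823e+00  3.83193921e-05
  1.21244268e+00 -2.34366394e+00]
```

View pics/c1.png

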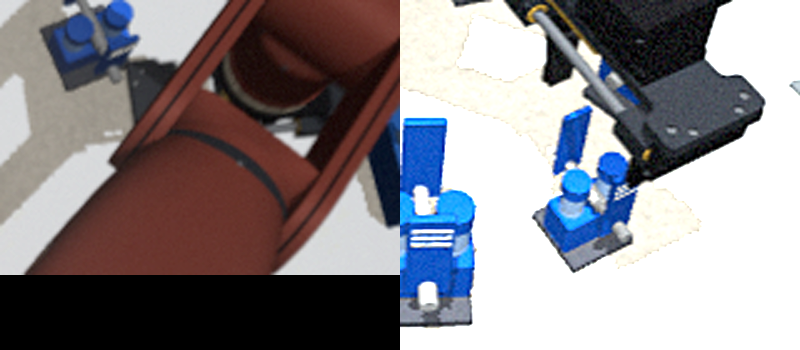

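```bash
python3 - <<'E'
from rig import telemetry, read_camera
for i in range(3):
    s=telemetry.observe(); print(s["time"],s["ee_pos"],s["qd"].round(4),s["opening"]); read_camera("side")
E
```

```text
3.0 [ 471.18649006 -264.60954815  130.08219907] [ 0.0078 -0.0602 -0.089   0.0006  0.0795 -0.0015] 87.05572906221862
3.05 [ 473.23489125 -265.92871838  133.84896822] [ 0.0078 -0.0521 -0.0812 -0.0016  0.0159  0.0019] 86.97621081572541
3.1 [ 475.14436447 -267.22887335  136.7906226 ] [ 0.0035 -0.0381 -0.0537 -0.0009 -0.0047 -0.0004] 87.23877664653041
```

Emit:
jog_arm:
  targets:
    - [1,[0,0,0],0]
    - [1,[0,0,0],0]
    - [1,[0,0,0],0]
    - [1,[0,0,0],0]
    - [1,[0,0,0],0]

```text
time: 3.65
ee_pos: [475.5, -267.5, 136.9]
eef_rot: [0.0, -0.058, 0.998, -0.0]
force: [1.0, 0.6, -0.1]
opening: 87.0
```

```bash
python3 - <<'E'
from rig import telemetry, read_camera
for i in range(2):
    s=telemetry.observe(); print(s["time"],s["ee_pos"],s["qd"].round(4),s["opening"]); read_camera("side")
E
```

```text
3.65 [ 475.49135867 -267.47331641  136.89531392] [-0.0017  0.0039  0.0038  0.     -0.0021  0.0013] 86.97298790375665
3.7 [ 475.41826248 -267.43164665  136.72238713] [-0.0008  0.0029  0.0027  0.0016 -0.0008  0.0017] 87.09383153333066
```

```bash
python3 - <<'E'
from h import *
from rig import read_camera
p,d=read_camera("side"); np.savez("side2.npz",p=p,d=d)
c=calibration("side"); f=210/np.tan(np.radians(c["fovy"]/2))
o=cv2.convertScaleAbs(p[:,:,::-1],alpha=1.6)
o=cv2.resize(o[210:350,310:470],(800,700),interpolation=cv2.INTER_CUBIC)
def pr(w):
    q=c["camera_from_world"]@np.r_[w,1]; return (np.array([c["cx"]+f*q[0]/q[2],c["cy"]+f*q[1]/q[2]])-[310,210]+.5)*5
a=.115; ya=np.array([-np.sin(a),np.cos(a),0]); xa=np.array([np.cos(a),np.sin(a),0])
for s in (-1,1):
    for k in (43.5,58.5):
        for x in (-9.5,9.5):
            cv2.circle(o,tuple(int(v) for v in pr(np.array([475.5,-267.5,136.8])+s*k*ya+x*xa)),4,(0,255,255),-1)
    for x in (-12,12):
        for k in (27,32): cv2.circle(o,tuple(int(v) for v in pr(np.array([475.4,-269.7,112])+s*k*ya+x*xa)),4,(0,0,255),-1)
cv2.imwrite("pics/ov2.png",o[:600])
E
```

```text
(no output)
```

View pics/ov2.png

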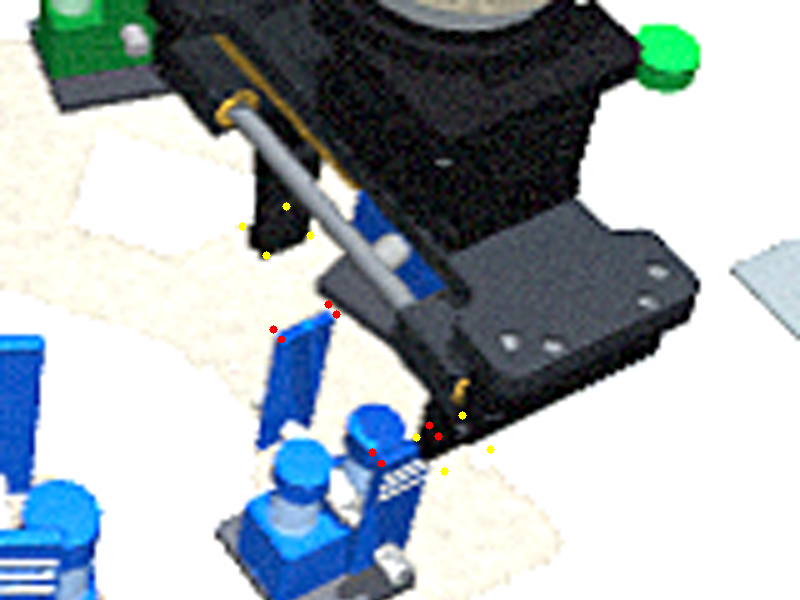

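Emit:
jog_arm:
  targets:
    - [1,[0,-0.01,-0.06],0]
    - [1,[0,-0.01,-0.13],0]
    - [1,[0,-0.01,-0.2],0]
    - [1,[0,-0.01,-0.26],0]
    - [1,[0,-0.01,-0.293],0]

```text
time: 4.3
ee_pos: [474.2, -268.6, 75.5]
eef_rot: [-0.001, -0.058, 0.998, 0.001]
force: [0.7, 1.1, -0.5]
opening: 86.7
```

Emit:
jog_arm:
  targets:
    - [1,[0,0,0],0]
    - [1,[0,0,0],0]
    - [1,[0,0,0],0]
    - [0.3,[0,0,0],0]
    - [0.3,[0,0,0],0]

```text
time: 4.8
ee_pos: [475.7, -269.7, 78.5]
eef_rot: [0.0, -0.058, 0.998, -0.0]
force: [-1.0, -0.6, 0.7]
opening: 78.0
```

Emit:
jog_arm:
  targets:
    - [0.3,[0,0,0],0]
    - [0.3,[0,0,0],0]
    - [0.3,[0,0,0],0]
    - [0.3,[0,0,0],0]
    - [0.3,[0,0,0],0]

```text
time: 5.3
ee_pos: [475.6, -269.7, 78.6]
eef_rot: [0.0, -0.058, 0.998, -0.0]
force: [-1.6, 1.9, 3.6]
opening: 40.6
```

Emit:
jog_arm:
  targets:
    - [0,[0,0,0],0]
    - [0,[0,0,0],0]
    - [0,[0,0,0.05],0]
    - [0,[0,0,0.15],0]
    - [0,[0,0,0.25],0]

```text
time: 5.8
ee_pos: [474.5, -268.6, 127.5]
eef_rot: [-0.001, -0.058, 0.998, 0.001]
force: [-0.9, -0.4, -2.5]
opening: 40.1
```

```bash
cat > snap.py <<'E'
import sys,cv2,numpy as np
from rig import telemetry, read_camera
tag=sys.argv[1]; rois={sys.argv[i]:[int(x) for x in sys.argv[i+1].split(',')] for i in range(2,len(sys.argv),2)}
ims=[]
for n,(l,t,r,b) in rois.items():
    p,d=read_camera(n); np.savez(f"{n}{tag}.npz",p=p,d=d)
    c=p[t:b,l:r,::-1]; w=800//len(rois)
    c=cv2.resize(c,(w,int(w*c.shape[0]/c.shape[1])),interpolation=cv2.INTER_CUBIC)[:600]
    ims.append(cv2.convertScaleAbs(c,alpha=1.6))
h=max(i.shape[0] for i in ims)
cv2.imwrite(f"pics/s{tag}.png",np.hstack([np.pad(i,((0,h-i.shape[0]),(0,0),(0,0))) for i in ims]))
s=telemetry.observe(); print(s["time"],s["ee_pos"].round(1),s["eef_rot"].round(3),s["force"].round(1),s["opening"])
E
python3 snap.py 3 side 300,190,460,350
```

```text
5.85 [ 476.6 -270.2  131.7] [ 0.001 -0.058  0.998 -0.001] [ 2.3 -0.8  0.8] 39.92155441631699
```

View pics/s3.png

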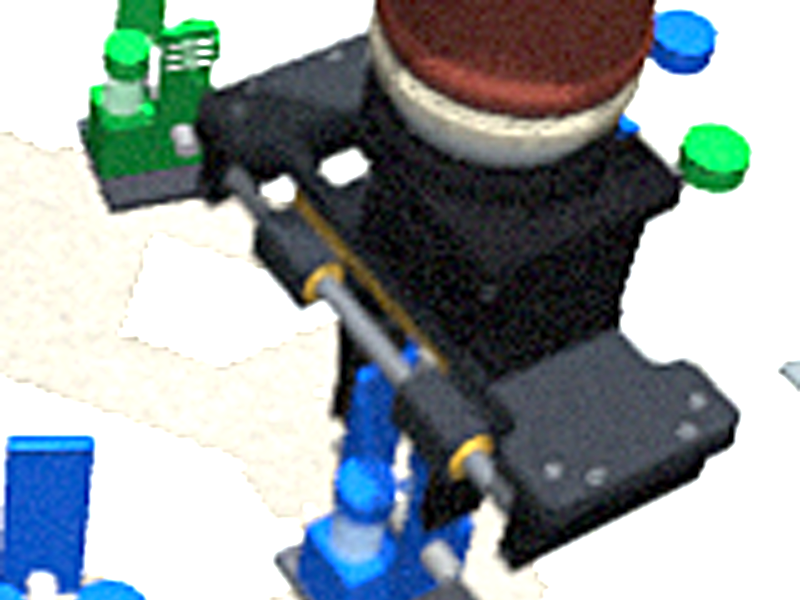

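Emit:
jog_arm:
  targets:
    - [0,[0,0,0.12],0]
    - [0,[0,0,0.25],0]
    - [0,[0,0,0.4],0]
    - [0,[0,0,0.55],0]
    - [0,[0,0,0.65],0]

```text
time: 6.35
ee_pos: [475.7, -269.6, 259.6]
eef_rot: [0.001, -0.058, 0.998, -0.0]
force: [0.3, -1.1, -3.4]
opening: 40.5
```

Emit:
jog_arm:
  targets:
    - [0,[0,0,0],0]
    - [0,[0,0,0],0]
    - [0,[0,0,0],0]
    - [0,[0,0,0],0]
    - [0,[0,0,0],0]

```text
time: 6.85
ee_pos: [474.8, -269.1, 256.5]
eef_rot: [-0.001, -0.058, 0.998, 0.001]
force: [-0.1, 0.3, -2.4]
opening: 40.4
```

```bash
python3 snap.py 4 side 280,120,480,270
```

```text
6.9 [ 475.  -269.2  256.8] [-0.001 -0.058  0.998  0.001] [-0.2 -0.6 -3.2] 40.4691813927081
```

View pics/s4.png

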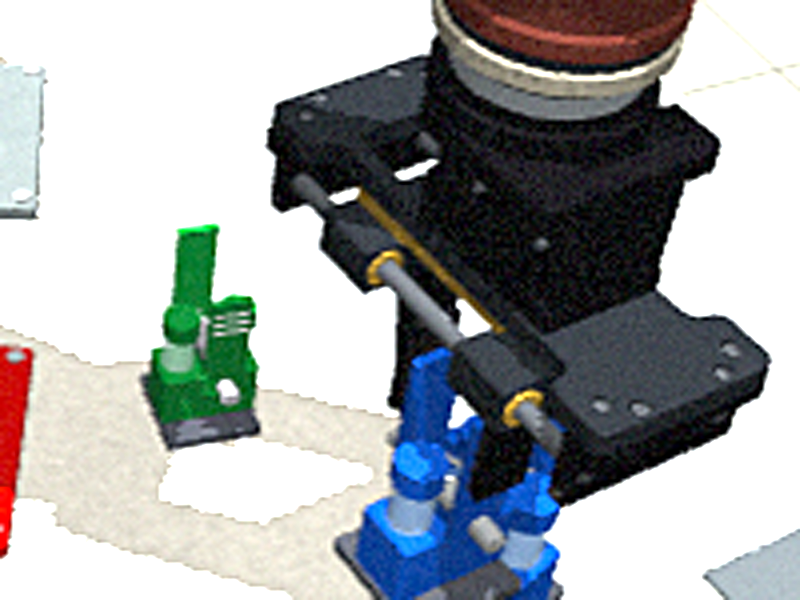

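Emit:
jog_arm:
  targets:
    - [0,[0,0.12,0],0]
    - [0,[0,0.3,0],-0.03]
    - [0,[0,0.5,0],-0.07]
    - [0,[0,0.7,0],-0.11]
    - [0,[0,0.9,0],-0.15]

```text
time: 7.4
ee_pos: [475.1, -88.0, 257.7]
eef_rot: [-0.0, 0.061, 0.998, 0.0]
force: [0.4, 0.7, -2.2]
opening: 40.5
```

Emit:
jog_arm:
  targets:
    - [0,[0,0.2,0],-0.04]
    - [0,[0,0.4,0],-0.08]
    - [0,[0,0.6,0],-0.12]
    - [0,[0,0.8,0],-0.16]
    - [0,[0,1.0,0],-0.194]

```text
time: 7.9
ee_pos: [475.1, 112.2, 257.9]
eef_rot: [0.0, 0.212, 0.977, 0.0]
force: [0.5, -0.3, -3.0]
opening: 40.5
```

Emit:
jog_arm:
  targets:
    - [0,[0,0.2,0],0]
    - [0,[0,0.4,0],0]
    - [0,[0,0.55,0],0]
    - [0,[0,0.65,0],0]
    - [0,[0,0.7,0],0]

```text
time: 8.4
ee_pos: [474.9, 252.3, 257.6]
eef_rot: [-0.0, 0.21, 0.978, 0.0]
force: [-0.1, 0.9, -2.6]
opening: 40.4
```

Emit:
jog_arm:
  targets:
    - [0,[0,0,0],0]
    - [0,[0,0,0],0]
    - [0,[0,0,0],0]
    - [0,[0,0,0],0]
    - [0,[0,0,0],0]

```text
time: 8.9
ee_pos: [475.6, 249.8, 258.1]
eef_rot: [0.0, 0.211, 0.977, 0.0]
force: [-0.9, 0.4, -3.7]
opening: 40.3
```

```bash
python3 snap.py 5 side 200,20,360,180 top 90,120,250,280
```

```text
9.0 [475.5 250.1 258. ] [0.    0.211 0.977 0.   ] [-0.5 -0.  -3.1] 40.313864306309064
```

View pics/s5.png

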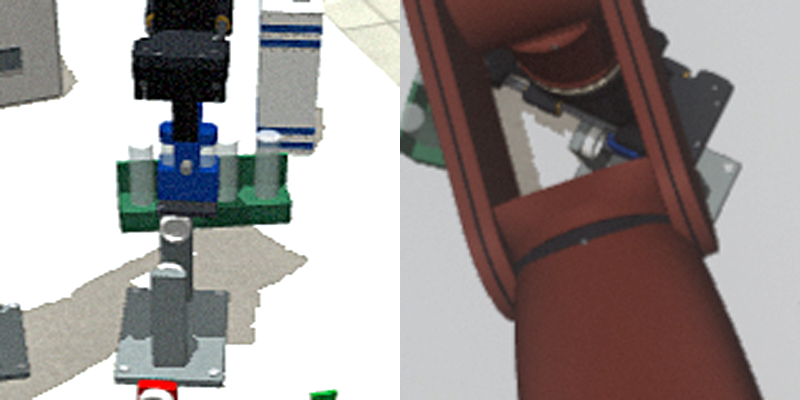

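```bash
python3 - <<'E'
from fit import *
z=np.load("side5.npz"); W=cloud("side",z["d"])
L=local(W.reshape(-1,3),475.5,250.1,-.425).reshape(W.shape); L[...,2]-=258
m=(abs(L[...,0])<60)&(abs(L[...,1])<60)&(L[...,2]<40)&(L[...,2]>-100)
# foot: lowest
P=L[m]; p=z["p"][m].astype(int)
for a,b in ((-80,-70),(-69,-40),(-35,-22),(-22,-5),(-5,30)):
    s=(P[:,2]>a)&(P[:,2]<b); 
    print((a,b),s.sum(),"x",np.percentile(P[s,0],[1,50,99]).round(1),"y",np.percentile(P[s,1],[1,50,99]).round(1))
print("z low",np.percentile(P[:,2],[.5,1,2,5]))
# pin: points with local y< -28 , bright grey
s=(P[:,1]<-29)&(P[:,2]<-10)&(P[:,2]>-60); print("pin/tab pts",s.sum()); 
g=(p.max(1)-p.min(1)<40)&s; print("grey",g.sum(),P[g].mean(0),P[g].min(0),P[g].max(0))
v,u=np.where(m); r=np.c_[u,v][g]; print(r.min(0),r.max(0))
# foot front edge tilt: low pts at front
for z0 in range(-84,-60,3):
    s=(P[:,2]>z0)&(P[:,2]<z0+3); print(z0,s.sum(),np.percentile(P[s,0],[2,98]).round(1) if s.sum()>3 else '')
E
```

```text
(-80, -70) 162 x [-27.2   1.9  28.1] y [-32.9 -25.8   1.2]
(-69, -40) 266 x [-27.7  -0.3  27.3] y [-20.1 -15.8  -5.7]
(-35, -22) 112 x [-23.5   0.9  24.2] y [-35.4 -18.2  -4.8]
(-22, -5) 151 x [-25.6   2.5  26.1] y [-25.9 -13.7   4.3]
(-5, 30) 212 x [-23.6   1.2  24. ] y [-34.8 -29.5  15.8]
z low [-78.9603142  -78.25978537 -76.56160994 -74.27403711]
pin/tab pts 18
grey 17 [  0.13368252 -33.02513268 -26.54500294] [ -3.67370444 -38.53796262 -32.39419163] [  5.14925668 -29.17739211 -20.34333285]
[272  85] [276  89]
-84 0 
-81 11 [-24.5  22. ]
-78 28 [-23.5  28.1]
-75 75 [-26.3  27.8]
-72 54 [-25.5  25.3]
-69 29 [-25.7  27.2]
-66 24 [-24.5  22.7]
-63 26 [-25.8  26.2]
```

Emit:
jog_arm:
  targets:
    - [0,[-0.025,0.05,-0.03],0]
    - [0,[-0.051,0.0985,-0.1],0]
    - [0,[-0.051,0.0985,-0.18],0]
    - [0,[-0.051,0.0985,-0.21],0]
    - [0,[-0.051,0.0985,-0.21],0]

```text
time: 9.5
ee_pos: [463.7, 270.4, 213.8]
eef_rot: [-0.002, 0.21, 0.978, -0.001]
force: [-0.5, -0.3, -3.0]
opening: 40.3
```

Emit:
jog_arm:
  targets:
    - [0,[0,0,0],0]
    - [0,[0,0,0],0]
    - [0,[0,0,0],0]
    - [0,[0,0,0],0]
    - [0,[0,0,0],0]

```text
time: 10.0
ee_pos: [465.4, 270.2, 216.3]
eef_rot: [0.0, 0.211, 0.978, 0.0]
force: [0.0, 0.2, -3.5]
opening: 40.7
```

```bash
python3 snap.py 6 side 220,60,320,160 top 120,130,240,250; cat > chk.py <<'E'
import sys
from fit import *
z=np.load(f"side{sys.argv[1]}.npz"); x,y,zt,sp=map(float,sys.argv[2:6])
W=cloud("side",z["d"]); L=local(W.reshape(-1,3),x,y,-.425); L[:,2]-=zt; p=z["p"].reshape(-1,3).astype(int)
for nm,(a,b) in dict(foot=(-80,-71),body=(-69,-40),tabs=(-5,30)).items():
    s=(abs(L[:,0])<34)&(abs(L[:,1])<36)&(L[:,2]>a)&(L[:,2]<b); print(nm,s.sum(),np.percentile(L[s],[1,99],axis=0).round(1).tolist())
b=p; 
E
python3 chk.py 6 465.3 269.8 216 0
python3 - <<'E'
from fit import *
# stand refit from newest side view, posts and cups
P=pts(("side",),465,269,75,40,132,"6"); L=local(P,465.3,269.8,-.425)
s=(abs(L[:,1])>34)&(abs(L[:,1])<64)&(abs(L[:,0])<22); P=P[s]
boxes=[((0,54,63),(16,6,63)),((0,-54,63),(16,6,63)),((0,43.5,110),(16,5.5,16)),((0,-43.5,110),(16,5.5,16))]
print(fit(P,boxes,[465,269,-.42]))
for sg in (-1,1):
    q=L[s][np.sign(L[s][:,1])==sg]; print(sg,len(q),np.percentile(q,[2,50,98],axis=0).round(1).tolist())
E
```

```text
10.1 [465.3 270.2 216.1] [0.    0.211 0.978 0.   ] [-0.1  0.2 -3.3] 40.265374313464164
foot 116 [[-26.0, -31.4, -79.6], [27.8, -11.7, -71.1]]
body 251 [[-26.6, -20.1, -68.5], [27.8, -4.6, -40.3]]
tabs 189 [[-23.9, -34.4, -4.8], [24.5, 17.7, 29.4]]
(array([ 4.65898975e+02,  2.69405332e+02, -4.32468568e-01]), np.float64(1.013777438518641), 556)
-1 437 [[-15.3, -63.1, 42.1], [1.3, -59.5, 90.6], [16.4, -42.2, 125.3]]
1 119 [[-14.3, 43.8, 44.1], [6.5, 48.1, 70.0], [17.0, 52.3, 84.9]]
```

View pics/s6.png

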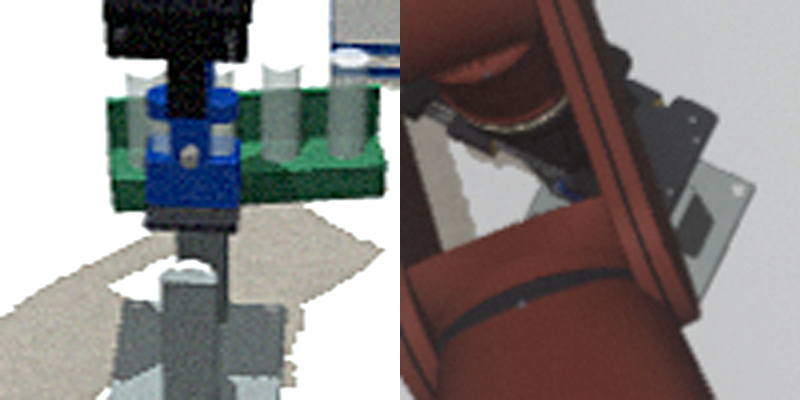

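Emit:
jog_arm:
  targets:
    - [0,[0,0,-0.03],0]
    - [0,[0,0,-0.08],0]
    - [0,[0,0,-0.13],0]
    - [0,[0,0,-0.17],0]
    - [0,[0,0,-0.2],0]

```text
time: 10.6
ee_pos: [464.5, 270.0, 174.4]
eef_rot: [-0.001, 0.211, 0.978, -0.001]
force: [-0.9, 0.5, -4.0]
opening: 40.2
```

Emit:
jog_arm:
  targets:
    - [0,[0,0,-0.03],0]
    - [0,[0,0,-0.07],0]
    - [0,[0,0,-0.11],0]
    - [0,[0,0,-0.15],0]
    - [0,[0,0,-0.18],0]

```text
time: 11.1
ee_pos: [464.9, 270.1, 139.0]
eef_rot: [-0.0, 0.211, 0.978, -0.0]
force: [-0.2, 0.2, -3.1]
opening: 40.7
```

Emit:
jog_arm:
  targets:
    - [0,[0,0,-0.01],0]
    - [0,[0,0,-0.016],0]
    - [0,[0,0,-0.016],0]
    - [0,[0,0,-0.016],0]
    - [0,[0,0,-0.016],0]

```text
time: 11.6
ee_pos: [465.4, 270.4, 137.1]
eef_rot: [0.0, 0.211, 0.978, 0.0]
force: [-0.6, -0.1, -4.0]
opening: 40.1
```

```bash
python3 snap.py 7 side 220,60,320,160 top 120,130,240,250
```

```text
11.7 [465.4 270.3 137.1] [0.    0.211 0.978 0.   ] [ 0.2 -0.4 -3.3] 40.65019922054475
```

View pics/s7.png

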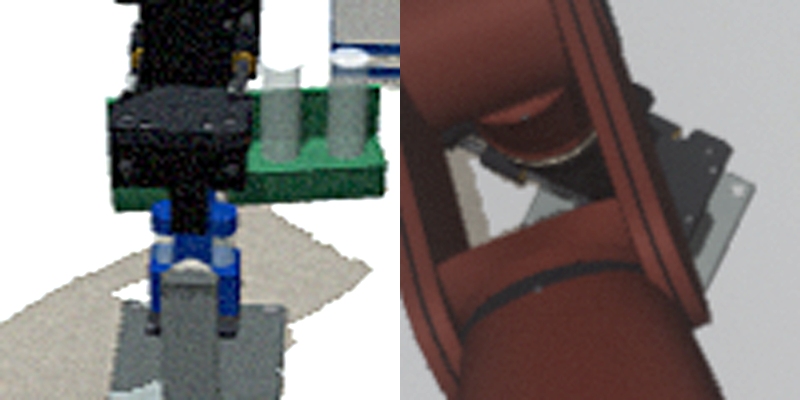

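Emit:
jog_arm:
  targets:
    - [0.6,[0,0,0],0]
    - [0.6,[0,0,0],0]
    - [0.75,[0,0,0],0]
    - [0.85,[0,0,0],0]
    - [1,[0,0,0],0]

```text
time: 12.2
ee_pos: [465.6, 270.5, 137.2]
eef_rot: [0.0, 0.211, 0.978, 0.0]
force: [0.1, 0.7, 0.2]
opening: 68.3
```

Emit:
jog_arm:
  targets:
    - [1,[0,0,0],0]
    - [1,[0,0,0],0]
    - [1,[0,0,0],0]
    - [1,[0,0,0],0]
    - [1,[0,0,0],0]

```text
time: 12.7
ee_pos: [465.2, 270.3, 136.8]
eef_rot: [0.0, 0.211, 0.978, 0.0]
force: [0.1, -0.5, 0.3]
opening: 86.6
```

```bash
python3 snap.py 8 side 220,60,320,160 top 120,130,240,250
```

```text
12.8 [465.2 270.3 136.7] [0.    0.211 0.978 0.   ] [0.5 0.5 0.8] 86.86789271128342
```

View pics/s8.png

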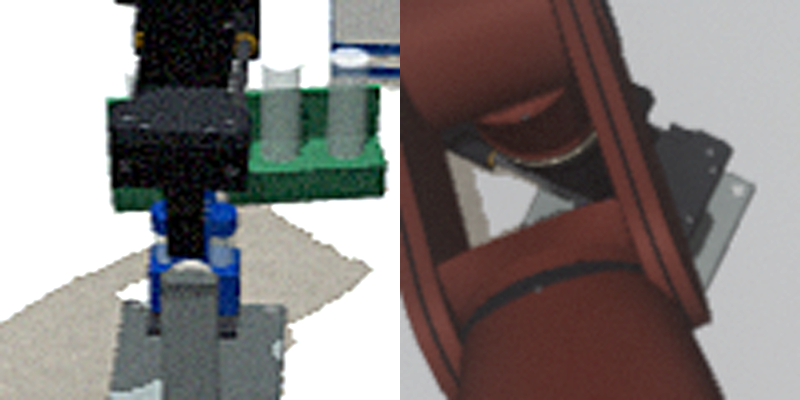

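Emit:
jog_arm:
  targets:
    - [1,[0,0,0.04],0]
    - [1,[0,0,0.12],0]
    - [1,[0,0,0.25],0]
    - [1,[0,0,0.45],0]
    - [1,[0,0,0.7],0]

```text
time: 13.3
ee_pos: [463.9, 269.8, 276.8]
eef_rot: [-0.002, 0.211, 0.978, -0.001]
force: [0.9, 0.5, 0.6]
opening: 87.1
```

Emit:
jog_arm:
  targets:
    - [1,[0,0.2,0.05],0]
    - [1,[0,0.4,0.1],0]
    - [1,[0,0.6,0.1],0]
    - [1,[0,0.8,0.1],0]
    - [1,[0,1.0,0.1],0]

```text
time: 13.8
ee_pos: [465.1, 471.9, 297.7]
eef_rot: [0.0, 0.211, 0.978, 0.0]
force: [1.0, -0.6, -0.3]
opening: 87.3
```

Emit:
jog_arm:
  targets:
    - [1,[-0.2,0,0],0]
    - [1,[-0.4,0,0],0]
    - [1,[-0.6,0,0],0]
    - [1,[-0.6,0,0],0]
    - [1,[-0.6,0,0],0]

```text
time: 14.3
ee_pos: [344.7, 470.6, 297.7]
eef_rot: [0.001, 0.21, 0.978, 0.001]
force: [-0.1, 0.2, 0.8]
opening: 87.2
```

```bash
python3 snap.py 9 side 220,60,340,180 top 130,130,250,250
```

```text
14.4 [346.  470.3 297.4] [0.    0.211 0.978 0.   ] [ 0.3 -0.7  0.1] 86.93579332513967
```

View pics/s9.png

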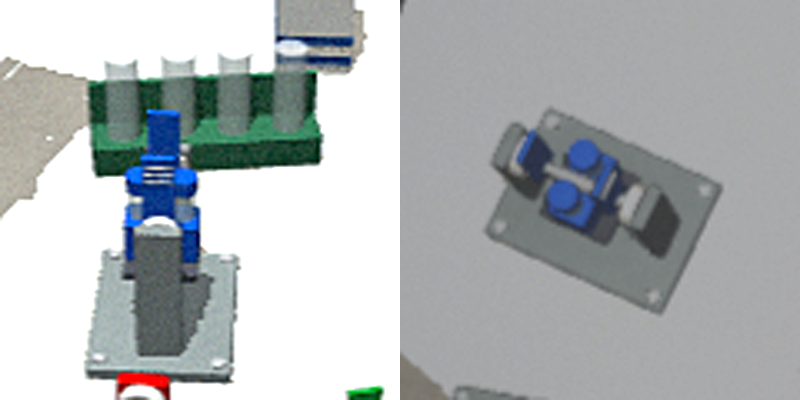

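```bash
python3 snap.py 10 side 220,60,340,180 top 130,130,250,250; python3 - <<'E'
from fit import *
for tag in ("9","10"):
  for cams in (("top",),("side",),("top","side")):
    P=pts(cams,465,269,60,136,175,tag)
    P=P[np.hypot(P[:,0]-465,P[:,1]-270)<45]
    zt=np.percentile(P[:,2],98)
    tabs=[((0,28.5,78+zt-112),(12,2.5,34)),((0,-28.5,78+zt-112),(12,2.5,34))]
    v,r,n=fit(P,tabs,[465.3,269.8,-.425]); L=local(pts(cams,465,269,60,30,175,tag),*v)
    # caps: |y|<16, top
    print(tag,cams,v.round(3),round(r,2),n,"tab top",zt.round(1))
    for s in (-1,1):
        c=L[(abs(L[:,1])<16)&(L[:,0]*s>8)&(L[:,0]*s<26)]; t=L[(L[:,1]*s>22)&(L[:,1]*s<34)&(abs(L[:,0])<14)&(L[:,2]>100)]
        print("  cap",s,np.percentile(c[:,2],[75,95]).round(1),"tab x lim",np.percentile(t[:,0],[3,97]).round(1),"top",np.percentile(t[:,2],97).round(1))
# green
for tag in ("0","10"):
    P=pts(("top","side"),509,-4,50,82,125,tag)
    tabs=[((0,29.5,78),(12,2.5,34)),((0,-29.5,78),(12,2.5,34))]; print("green",fit(P,tabs,[511,-4,-.13]))
from rig import telemetry; print(telemetry.observe()["force"])
E
```

```text
14.5 [346.3 470.1 296.9] [0.    0.211 0.977 0.   ] [ 0.2 -0.5 -0.3] 87.20361197282752
9 ('top',) [ 4.64673e+02  2.70161e+02 -4.09000e-01] 1.2 196 tab top 173.1
  cap -1 [135.7 138.9] tab x lim [-12.2  10.8] top 172.7
  cap 1 [136.7 138.6] tab x lim [-11.5  11.4] top 172.0
9 ('side',) [ 4.65188e+02  2.67631e+02 -4.19000e-01] 1.07 250 tab top 169.8
  cap -1 [128.8 134.4] tab x lim [-12.6   9.1] top 168.2
  cap 1 [127.1 134.6] tab x lim [-11.8  10.5] top 169.2
9 ('top', 'side') [ 4.64769e+02  2.69044e+02 -4.13000e-01] 1.24 446 tab top 172.0
  cap -1 [133.8 138.5] tab x lim [-12.1   9.9] top 171.5
  cap 1 [133.5 137.5] tab x lim [-11.3  11.5] top 171.3
10 ('top',) [ 4.64415e+02  2.70114e+02 -3.98000e-01] 1.04 188 tab top 173.5
  cap -1 [135.2 138.7] tab x lim [-12.3  10.3] top 173.5
  cap 1 [136.2 138.9] tab x lim [-11.  12.] top 172.2
10 ('side',) [ 4.65204e+02  2.66886e+02 -4.16000e-01] 1.1 249 tab top 169.6
  cap -1 [128.6 134.3] tab x lim [-13.    8.7] top 168.6
  cap 1 [126.9 133.6] tab x lim [-11.9  10.3] top 169.6
10 ('top', 'side') [ 4.64808e+02  2.69146e+02 -4.23000e-01] 1.16 437 tab top 172.7
  cap -1 [133.7 137.7] tab x lim [-12.   10.2] top 172.3
  cap 1 [132.9 137.4] tab x lim [-11.6  11.2] top 171.4
green (array([ 5.11202455e+02, -3.95406668e+00, -1.26359067e-01]), np.float64(0.8395085306663326), 301)
green (array([ 5.11497374e+02, -4.06525871e+00, -1.41286420e-01]), np.float64(0.8949975162889281), 305)
[ 0.17769134 -0.49651545 -0.30164158]
```

```bash
python3 -c "
from rig import workorder; print(workorder.job_done())"
```

```text
the job is handed in; nothing more can be done
None
```

I pinched the 112 mm-tall blue carrier by its thumb tabs and lowered it between the cups of the larger grey stand. I released it there and backed the arm well clear. The job was handed in at about 14.5 s, and the system gives no verdict.

**Carrier position:** In the last pictures the carrier hangs upright within about 2–3 mm of the cup midpoint. Its spindle is within about 0.03 rad of the cup axis, and the tabs and caps are level to about 1 mm.

**Stillness and contact:** Two picture sets about 0.1 s apart showed no real movement. The wrist force was about zero.

**Green carrier:** It moved less than 1 mm by measurement.

**Where the checks disagreed:** The two cameras differ by up to about 3 mm in y and 3–4 mm in height. The underside came out at about 50 to 54 mm below the cup axis, inside the 40–68 mm limits. I had expected about 59 mm with the pins resting at the bottom of the cups. Spring friction is probably holding it slightly higher.

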